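Turn the parts carousel until the mic clip faces the chute

ROBOT

A 7-joint arm with a two-finger parallel gripper is mounted at the origin on the work surface. World frame = base frame: x ahead of the robot, y to its left, z up, the work surface at z = 0. Lengths are in m, angles in rad, forces in N, time in s.
With the tool pointing down it reaches from about 0.4 to 0.85 m from the base axis. Payload 10.4 kg.
Tool frame: the origin (TCP) lies midway between the tips of the shut fingers; the grasp point (between the pads) lies 19 mm behind it; z points along the fingers, y is the line along which they close (so a half turn about z gives the same grasp; the last joint's range is limited). The gripper opens to 85 mm and grips with 20 to 120 N. Pads are 22 mm wide; open, the fingers measure 114 mm over their backs; the gripper's body (76 mm by 85 mm) begins 54 mm behind the grasp point. The pads swing forward as they close: fully open they stand 13 mm farther back than shut.
Start: joints at [-1.35, 0.332, -0.065, 1.46, 0.022, 1.35, -0.088], TCP at [0.151, 0.607, 0.231] pointing down, gripper open.
Joint ranges: [-2.6, 2.6], [-0.5, 2.12], [-1.47, 1.34], [0.16, 2.42], [-1.27, 4.41], [0.06, 2.06], [-2.6, 2.6]. Speed limits (rad/s): [2.22, 2.22, 2.79, 2.79, 3.14, 3.14, 3.14].

INTERFACE

Orientations are given as a unit quaternion [x, y, z, w].
In Python, from cell import * gives the robot as it stands. Calls block until the motion is done:
- move_to(position, orientation): joint-space move of the TCP to a pose.
- servo_line(position, rotation=None, feed=0.15, force_limit=None): straight line of the TCP; rotation=None keeps the orientation; feed is the mean speed in m/s. With force_limit (N) it stops when the force on the tool has changed by that much, and returns True; else False.
- goto_joints(angles): joint-space move.
- set_gripper(opening, force=None): opening from 0.0 (shut) to 1.0 (fully open); force is the grip in N (None keeps the last); returns when the fingers have stopped.
- hold(seconds).
- ik(position, orientation): joint angles nearest the present ones, or None.
- read_state(): the state.
- read_camera(name): name is "scene" or "top" or "wrist"; returns a dict with "color" (420x560x3 uint8, red, green, blue), "vertical_fov" (degrees; the focal length in pixels is half the picture's height over the tangent of half this angle, whatever the lens; pixels are square), "cx", "cy" (the principal point, pixels), "D" ([k1, k2, p1, p2, k3] as OpenCV has them; the pictures are not rectified), "extrinsics" (4x4, takes a point from camera to world coordinates). Camera axes: x right, y down, z forward; pixel columns grow to the right and rows downward; lengths in m; the calibration is good to about 2 mm. A picture is of the moment at which its call begins. There is no depth.
A pose or a line that the arm cannot do raises IKError and nothing moves.
- close_job(): hands the job in; it is judged then, once.
Trained networks look in the newest picture that a camera, given by its name, has taken for a name from the list of things; names that differ only in an ending like _2 or _b are one class to them, and where a whole thing is asked for, a point or a joint stands for the part that bears it (a point fixed in the world has none). Each returns a list of dicts, best first, with "conf" (0 to 1); they miss things now and then, are a little off and sometimes report something else, mostly with a low value. They report only what shows in the picture. A call takes as long as a camera call.
- silhouettes(name, camera): "mask" (420x560 bool, what is visible of it).
- spot_point(name, camera): "at" ([x, y, z] in m, in world coordinates, good to about 4 mm: a listed point, or the origin of a listed thing).
The state is a dict: "time": time; "joint_positions": joint angles; "joint_velocities": joint speeds; "joint_torque": joint torques, N m; "tcp_pos": TCP position; "ee_rot": TCP orientation; "ft_force": force on the tool from outside, world axes, zero at the start; "torque": the same for the moment, N m; "opening": opening from 0.0 (shut) to 1.0 (fully open); "grip_force": force on a finger pad.
Only numpy, scipy, OpenCV 4.12 (cv2) and the standard library are available. Lean on these libraries where they do the work, as an engineer would, in place of code of your own. Each camera call takes 0.05 s, during which the arm holds its last target. There are 200 camera calls.

TASK

Turn the parts carousel by pushing a peg on its rim with the fingertips until the chrome mic clip stands squarely in front of the middle of the chute's mouth, then leave the carousel at rest there. Only push: do not touch, tip or lift the parts riding on the carousel, and leave the tape core and screwdriver on the table where they are.

Things in the scene. Friction and masses are not known exactly. Their poses are not given: they have to be found in the camera images.
- hub (a point): Centre of the carousel, on its vertical turning axis, at its plate's upper face, 100 mm above the table; turns with it. The carousel: grey round plate 264 mm across, 12 mm thick; metal boss (44 mm wide, 26 mm high) in the middle; six bays of 60 degrees parted by radial fins (8 mm high, 3 mm thick, 25 to 103 mm out). x points out along the middle of the clip's bay; z up.
- peg (a point): Foot of one of the six upright dark steel rim pegs, on the plate's upper face. Each peg is 10 mm in diameter and 35 mm high above the plate, its centre 120 mm from the axis, at the outer end of a fin. They stand at 30 (this one), 90, 150, 210, 270 and 330 degrees from the hub's x axis, counter-clockwise from above.
- carousel (a joint): Turn of the carousel since the start, rad, positive counter-clockwise from above, 0 at the start. Turns either way without stops or detents in use; bearing friction about 0.1 N m (1 N at a peg) plus light damping, so it stops almost at once when no longer pushed.
- clip_bay (a point): Middle of the mic clip's bay on the carousel, at the upper face of the plate, 66 mm out from the axis; turns with the carousel.
- mouth (a point): Middle of the mouth (upper end) of the fixed aluminium chute, 74 mm wide, 139 mm out from the carousel's axis, 88 mm above the table. x runs across the mouth; y level, straight out from the axis, down the chute to an open black bin (130 x 130 x 45 mm, centre 163 mm on). Chute and bin reach at most 102 mm above the table. The clip is wanted where its x in this frame is 0.
- clip: Bright metal microphone clip: a round foot (32 mm wide), a short neck and an open C-shaped cradle on top (about 35 mm across, 34 mm long); 50 mm high overall. Stands loose in its bay near 66 mm from the axis. Origin: centre of its underside. z up; yaw arbitrary.
- collar: Steel gooseneck collar: plain ring 32 mm outside, 18 mm bore, 24 mm high, standing loose in another bay, about 66 mm from the axis. Origin: centre of underside, z up.
- spacer: Beige ceramic spacer: tube 26 mm outside, 10 mm bore, 30 mm high, standing loose in another bay. Origin: centre of underside, z up.
- cap0: One of three red battery caps: flanged round cap 28 mm wide, 16 mm high, standing loose in a bay of its own. Origin: centre of underside, z up.
- cap1: One of three red battery caps: flanged round cap 28 mm wide, 16 mm high, standing loose in a bay of its own. Origin: centre of underside, z up.
- cap2: One of three red battery caps: flanged round cap 28 mm wide, 16 mm high, standing loose in a bay of its own. Origin: centre of underside, z up.
- tape: Black tape core: ring 90 mm outside, 24 mm high, lying on the table to the robot's right; not part of the job. Origin: centre of underside.
- driver: Screwdriver lying on the table to the robot's right; not part of the job. Its x axis runs from handle to tip.

How it is judged:
By the outcome, as a careful person would: the job done as asked, in the order asked, and still so for the second after the job is handed in, with the robot touching nothing.
It also fails if it takes over 64 s, if anything falls off the work surface, if the arm or the gripper's body presses on something with over 40 N, if the wrist force passes 120 N, or if a joint passes its speed limit or range.

## Working session

There is one attempt and no reset: what is moved stays moved. The work goes in short steps, each a Python script; the robot and the scene stay as the last script left them, time stands still between calls to the robot, and variables do not carry over. Pictures are saved under pics/ and viewed, at most 10 in all, crops included, and the job is handed in when it is done.

```bash
mkdir -p pics; ls
python3 - <<'E'
from cell import *
import cv2, numpy as np
for c in ("scene","top"):
    im=read_camera(c); cv2.imwrite(f"pics/{c}0.png",im["color"][:,:,::-1])
    print(c,im["vertical_fov"],im["cx"],im["cy"],im["D"],np.round(im["extrinsics"],3).tolist())
    for n in ("hub","peg","clip_bay","mouth","clip","collar","spacer","cap0","tape","driver"):
        print(n,[(np.round(d["at"],4).tolist(),round(d["conf"],2)) for d in spot_point(n,c)][:6])
s=read_state();print(s["time"],s["tcp_pos"],s["ee_rot"],s["opening"])
E
```

```text
pics
scene 42.60135962407764 285.6886717623581 209.18207310830883 [-0.19373685  0.          0.          0.          0.        ] [[0.362, 0.625, -0.692, 1.233], [0.932, -0.23, 0.28, -0.413], [0.015, -0.746, -0.666, 0.765], [0.0, 0.0, 0.0, 1.0]]
hub [([0.586, -0.0167, 0.1006], 0.94), ([0.5959, 0.043, 0.0988], 0.69)]
peg [([0.6362, -0.1313, 0.1059], 0.6)]
clip_bay [([0.5788, -0.0908, 0.0986], 0.63)]
mouth [([0.5824, 0.1176, 0.0904], 0.63)]
clip [([0.5844, -0.0904, 0.0998], 0.94), ([0.6348, -0.1314, 0.1011], 0.22)]
collar [([0.5954, 0.0446, 0.1004], 0.79)]
spacer [([0.6347, -0.0635, 0.0975], 0.66), ([0.5819, 0.1151, 0.0908], 0.46)]
cap0 [([0.5326, 0.0119, 0.1033], 0.6), ([0.527, -0.0478, 0.103], 0.55), ([0.6461, 0.0044, 0.0984], 0.55)]
tape [([0.411, -0.3579, -0.0015], 0.64)]
driver [([0.6209, -0.401, 0.006], 0.65)]
top 55.62425911647808 280.6925236782383 208.26507137021954 [-0.05452935  0.          0.          0.          0.        ] [[0.005, -0.99, 0.139, 0.417], [-1.0, -0.004, 0.01, -0.119], [-0.009, -0.139, -0.99, 0.889], [0.0, 0.0, 0.0, 1.0]]
hub [([0.5869, -0.02, 0.0976], 0.75), ([0.6392, -0.133, 0.1011], 0.37)]
peg [([0.6356, -0.1349, 0.0995], 0.78)]
clip_bay [([0.5741, -0.0915, 0.0986], 0.72)]
mouth [([0.5829, 0.1099, 0.089], 0.68)]
clip [([0.5789, -0.087, 0.1023], 0.69), ([0.6212, -0.4019, -0.0034], 0.28)]
collar [([0.5935, 0.0412, 0.0999], 0.49)]
spacer [([0.6377, -0.0633, 0.1007], 0.63)]
cap0 [([0.5336, 0.0138, 0.0989], 0.62), ([0.5202, -0.0465, 0.1014], 0.53), ([0.6471, 0.005, 0.0999], 0.46)]
tape [([0.4141, -0.3574, -0.0017], 0.89)]
driver [([0.6219, -0.4014, -0.0023], 0.73)]
1.1 [0.15088231 0.60652522 0.23133149] [1.21633149e-01 9.92575124e-01 3.30001264e-05 9.60812851e-06] 0.9979451851155965
```

View pics/scene0.png

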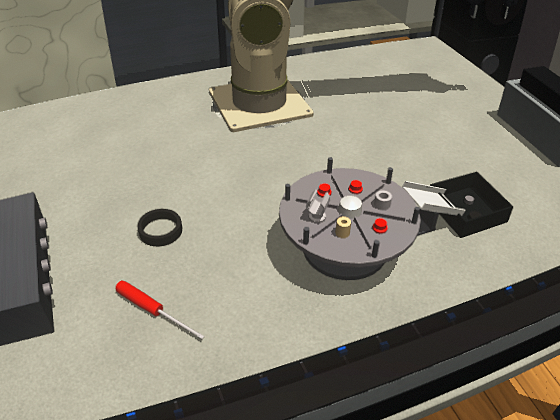

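View pics/top0.png

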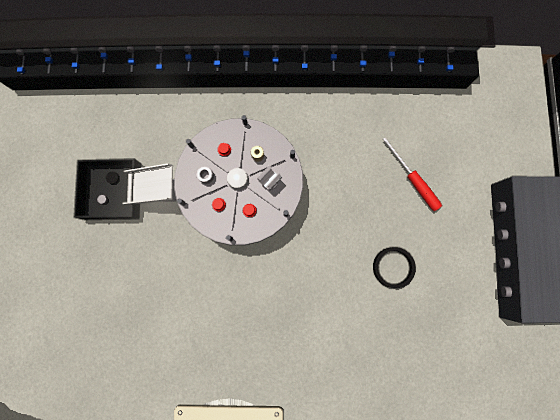

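The scene view shows the carousel with the clip at about (320,205) and the chute at (430,197). In the top view the hub is at (237,178), the clip at (270,180) on the right and the chute at (150,183) on the left, so the plate needs about half a turn. Next I'll fit the plate to the pegs and make a rectified view.

```bash
cat > h.py <<'E'
from cell import *
import cv2, numpy as np
from scipy.optimize import minimize
def KD(im):
    f=210/np.tan(np.radians(im["vertical_fov"]/2))
    return np.array([[f,0,im["cx"]],[0,f,im["cy"]],[0,0,1]]),np.array(im["D"])
def proj(im,P):
    K,D=KD(im); T=np.linalg.inv(im["extrinsics"])
    return cv2.projectPoints(np.asarray(P,float).reshape(-1,1,3),cv2.Rodrigues(T[:3,:3])[0],T[:3,3],K,D)[0][:,0]
def rect(im,z,x0=.42,x1=.74,y0=-.18,y1=.22,s=2000):
    # up=+x, left=+y
    X,Y=np.meshgrid(np.arange(x1,x0,-1/s),np.arange(y1,y0,-1/s),indexing="ij")
    p=proj(im,np.stack([X,Y,0*X+z],-1).reshape(-1,3)).astype(np.float32).reshape(*X.shape,2)
    return cv2.remap(im["color"],p[...,0],p[...,1],cv2.INTER_CUBIC)[:,:,::-1].copy()
def fit(im,x0):
    """hub x,y and peg angle (deg) from dark pegs against lighter flanks"""
    g=cv2.GaussianBlur(im["color"].mean(2).astype(np.float32),(0,0),.7)
    h=np.linspace(.006,.033,10)
    def smp(P):
        p=proj(im,P).astype(np.float32); return cv2.remap(g,p[:,:1],p[:,1:],cv2.INTER_LINEAR)[:,0]
    def cost(v):
        a=np.radians(v[2])+np.arange(6)*np.pi/3
        c=np.stack([v[0]+.12*np.cos(a),v[1]+.12*np.sin(a)],-1)
        P=np.concatenate([np.repeat(c,10,0),np.tile(h,6)[:,None]+.1],1)
        return smp(P).mean()
    best=min(((cost([x0[0],x0[1],t]),t) for t in np.arange(x0[2]-25,x0[2]+25)))
    b=min((cost([x0[0]+dx,x0[1]+dy,best[1]+dt]),x0[0]+dx,x0[1]+dy,best[1]+dt) for dx in np.arange(-6,7,2)*1e-3 for dy in np.arange(-6,7,2)*1e-3 for dt in (-3,-1.5,0,1.5,3))
    r=minimize(cost,b[1:],method="Nelder-Mead",options=dict(initial_simplex=np.array(b[1:])+np.array([[0,0,0],[.002,0,0],[0,.002,0],[0,0,1.5]])))
    return r.x,r.fun
E
python3 - <<'E'
from h import *
for c in ("scene","top"):
    im=read_camera(c); v,f=fit(im,(.5865,-.018,-66)); print(c,v,f)
    r=rect(im,.1)
    q=lambda P:(int((.22-P[1])*2000),int((.74-P[0])*2000))
    for k in range(6):
        a=np.radians(v[2]+60*k); cv2.circle(r,q((v[0]+.12*np.cos(a),v[1]+.12*np.sin(a))),10,(0,255,0),1)
    cv2.circle(r,q(v),264,(255,0,0),1); cv2.circle(r,q(v),4,(255,0,0),1)
    cv2.imwrite(f"pics/r_{c}.png",r)
E
```

```text
scene [ 5.90884180e-01 -2.69867786e-02 -6.60937392e+01] 42.60493850708008
top [ 5.82172130e-01 -2.59501718e-02 -6.57983540e+01] 40.147098541259766
```

View pics/r_top.png

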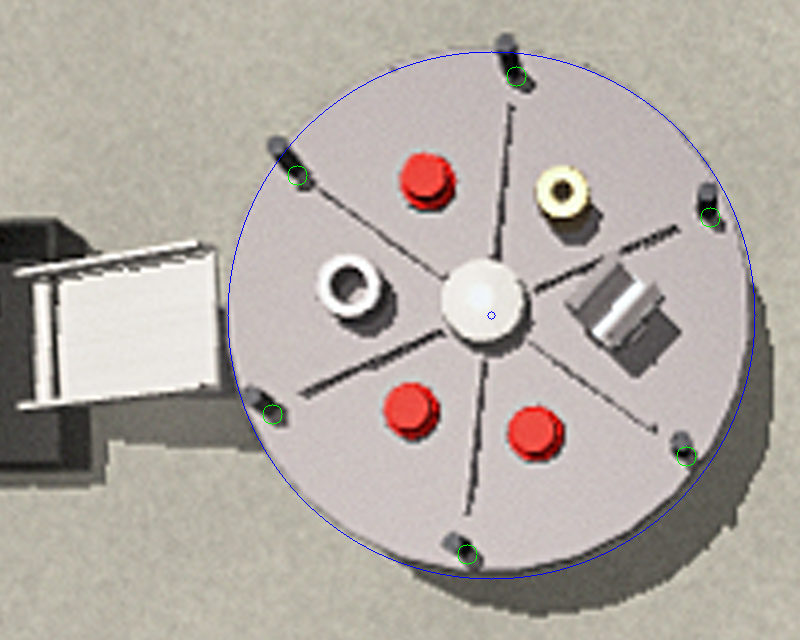

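View pics/r_scene.png

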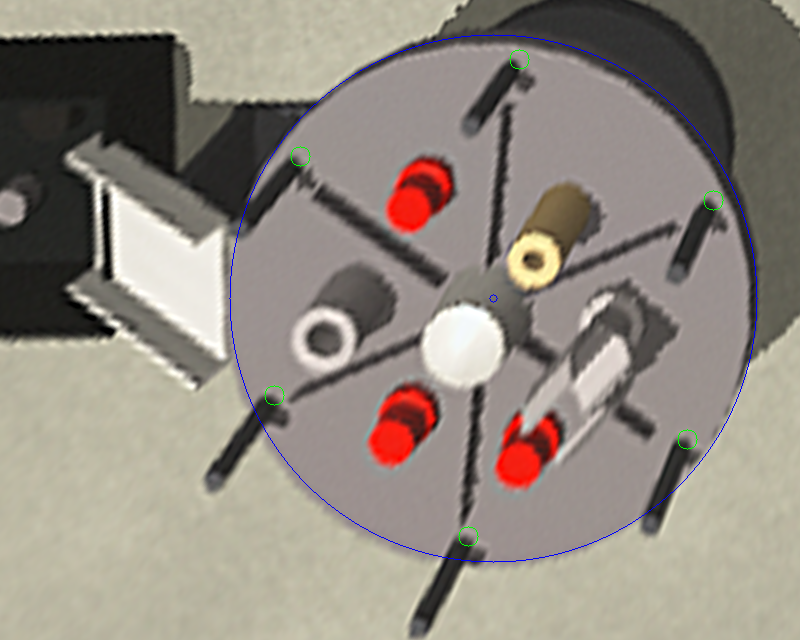

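Against the fins and disc edge, the peg fit has the angle right (pegs at about -65.7° mod 60). The peg shadows pulled its centre off, though. The fins cross at rect pixel (490,312) in the top view and (486,312) in the scene view, which puts the hub at about (0.584, -0.0245). The mouth is at about 90.5° and the clip at about -91°. Now I'll check which arcs the arm can reach.

```bash
cat >> h.py <<'E'
from scipy.spatial.transform import Rotation as Ro
HUB=np.array([.584,-.0245])
def pose(phi,r=.124,z=.114,flip=0):
    """TCP at polar angle phi (deg) about the hub; tool x along +tangent (flip: -tangent), z down"""
    a=np.radians(phi); t=a+np.pi/2+flip*np.pi
    x=np.array([np.cos(t),np.sin(t),0]); zz=np.array([0,0,-1.]); 
    return np.array([HUB[0]+r*np.cos(a),HUB[1]+r*np.sin(a),z]), Ro.from_matrix(np.stack([x,np.cross(zz,x),zz],1)).as_quat()
E
python3 - <<'E'
from h import *
for fl in (0,1):
    for phi in range(-180,180,20):
        q=ik(*pose(phi,flip=fl)); print(fl,phi,None if q is None else np.round(q,2).tolist())
E
```

```text
0 -180 None
0 -160 [-1.04, 0.18, 1.19, 2.04, -0.19, 1.04, -2.55]
0 -140 [-0.9, 0.31, 1.18, 1.97, -0.33, 1.07, -2.02]
0 -120 [-0.78, 0.46, 1.17, 1.88, -0.47, 1.12, -1.53]
0 -100 [-0.55, 0.46, 0.92, 1.76, -0.4, 1.12, -1.25]
0 -80 [-0.49, 0.55, 0.88, 1.64, -0.46, 1.17, -0.89]
0 -60 [-0.5, 0.65, 0.91, 1.54, -0.54, 1.22, -0.54]
0 -40 [-0.5, 0.71, 0.89, 1.45, -0.56, 1.25, -0.24]
0 -20 [-0.45, 0.69, 0.74, 1.39, -0.47, 1.24, -0.02]
0 0 [-0.46, 0.67, 0.66, 1.38, -0.41, 1.23, 0.23]
0 20 [-0.5, 0.64, 0.62, 1.4, -0.38, 1.22, 0.5]
0 40 [-0.54, 0.59, 0.57, 1.46, -0.33, 1.19, 0.77]
0 60 [-0.58, 0.51, 0.52, 1.55, -0.27, 1.15, 1.04]
0 80 [-0.61, 0.42, 0.47, 1.66, -0.21, 1.12, 1.32]
0 100 [-0.64, 0.33, 0.46, 1.77, -0.16, 1.08, 1.62]
0 120 [-0.67, 0.23, 0.48, 1.88, -0.12, 1.06, 1.95]
0 140 [-0.7, 0.15, 0.53, 1.97, -0.09, 1.04, 2.32]
0 160 [0.98, 0.31, -1.23, 1.96, 0.32, 1.1, 2.41]
1 -180 [-0.81, 0.07, 0.8, 2.06, -0.06, 1.04, 0.02]
1 -160 [-0.8, 0.12, 0.91, 2.03, -0.11, 1.04, 0.51]
1 -140 [-0.74, 0.23, 0.96, 1.97, -0.22, 1.05, 1.02]
1 -120 [-0.6, 0.33, 0.89, 1.87, -0.29, 1.08, 1.46]
1 -100 [-0.5, 0.43, 0.84, 1.76, -0.35, 1.11, 1.86]
1 -80 [-0.43, 0.52, 0.79, 1.64, -0.39, 1.15, 2.2]
1 -60 [-0.39, 0.58, 0.74, 1.53, -0.41, 1.19, 2.51]
1 -40 [0.82, 0.91, -1.25, 1.37, 0.86, 1.45, 2.05]
1 -20 [0.74, 0.94, -1.26, 1.31, 0.88, 1.48, 2.35]
1 0 [0.7, 1.06, -1.41, 1.3, 1.03, 1.57, 2.59]
1 20 [-0.77, 0.88, 1.15, 1.41, -0.8, 1.36, -2.38]
1 40 [-0.86, 0.84, 1.15, 1.48, -0.78, 1.33, -2.09]
1 60 [-0.96, 0.77, 1.16, 1.57, -0.73, 1.29, -1.79]
1 80 [-0.76, 0.46, 0.68, 1.66, -0.32, 1.13, -1.74]
1 100 [-0.78, 0.35, 0.64, 1.78, -0.23, 1.09, -1.46]
1 120 [-0.78, 0.24, 0.61, 1.88, -0.16, 1.06, -1.15]
1 140 [-0.79, 0.15, 0.63, 1.98, -0.11, 1.04, -0.81]
1 160 [-0.8, 0.09, 0.7, 2.04, -0.07, 1.04, -0.41]
```

```bash
cat >> h.py <<'E'
def arc(a,b,step=14,feed=.06,lim=25,**k):
    n=max(1,int(np.ceil(abs(b-a)/step)))
    for p in np.linspace(a,b,n+1)[1:]:
        P,q=pose(p,**k)
        if servo_line(P,q,feed=feed,force_limit=lim): print("force stop at",p,read_state()["ft_force"]); return True
E
python3 - <<'E'
from h import *
set_gripper(0.0)
move_to(*pose(-92,z=.30)); servo_line(pose(-92)[0],feed=.12,force_limit=15)
print(read_state()["tcp_pos"],read_state()["time"])
arc(-92,-78); arc(-78,-70,feed=.03); s=read_state(); print(s["ft_force"])
arc(-70,-40); s=read_state(); print(s["ft_force"],s["time"],s["tcp_pos"],pose(-40)[0])
im=read_camera("top"); print(fit(im,(.584,-.0245,-35)))
cv2.imwrite("pics/p1.png",rect(im,.1))
E
```

```text
[ 0.58003765 -0.14858194  0.11462596] 6.7167
[ 1.0632095  -0.19933923  0.36672794]
[0.39147127 0.25563031 0.05108821] 9.6167 [ 0.67863072 -0.10462264  0.11397893] [ 0.67898951 -0.10420566  0.114     ]
(array([ 5.81327211e-01, -2.51464576e-02, -3.21533401e+01]), np.float64(118.87260437011719))
```

View pics/p1.png

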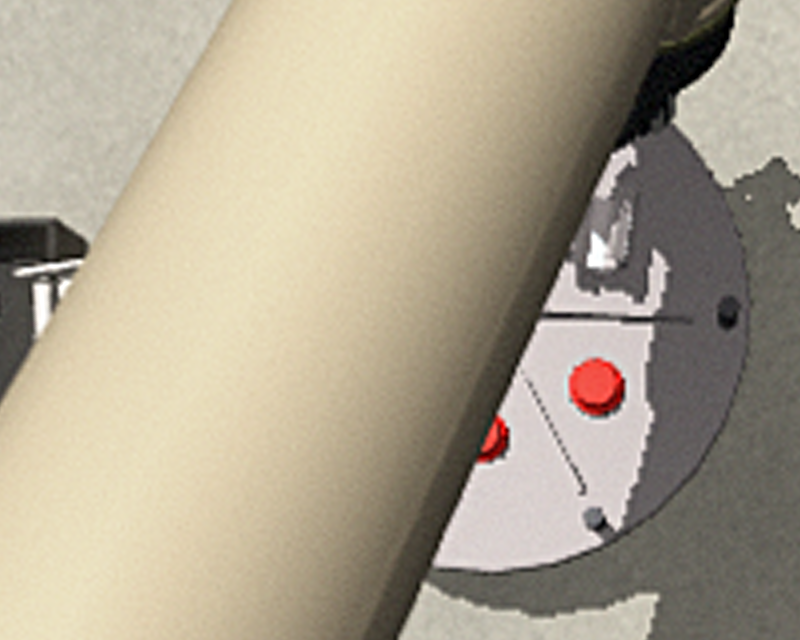

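The push is working. The fin at (540,316)–(690,321) puts the peg at about -32° with the TCP at -40°, so the contact lag is 8° and the clip is still upright. I'll continue to just short of the goal.

Run:
```python
from h import *
arc(-40,101,feed=.065); s=read_state(); print(s["ft_force"],s["time"],s["tcp_pos"],pose(101)[0])
arc(101,92,feed=.08); servo_line(pose(92,z=.24)[0],feed=.2)
move_to([.30,.45,.30],s["ee_rot"])
print(read_state()["time"])
for c in ("top","scene"):
    im=read_camera(c); print(c,fit(im,(.584,-.0245,-12)))
    for n in ("clip","mouth","hub","clip_bay","peg"): print(n,[(np.round(d["at"],4).tolist(),round(d["conf"],2)) for d in spot_point(n,c)][:2])
    r=rect(im,.1,x0=.5,x1=.66,y0=-.06,y1=.14,s=4000); cv2.imwrite(f"pics/p2_{c}.png",r)
```

```text
[0.46886318 0.99562733 0.03385918] 15.9917 [0.56072981 0.09720986 0.114055  ] [0.56033968 0.09722177 0.114     ]
18.825
top (array([ 0.58222543, -0.02610648, -9.77562254]), np.float64(39.730812072753906))
clip [([0.5917, 0.043, 0.1035], 0.73)]
mouth [([0.5826, 0.1111, 0.0898], 0.93)]
hub [([0.588, -0.0192, 0.0964], 0.72)]
clip_bay [([0.5935, 0.0363, 0.099], 0.88)]
peg [([0.5442, 0.0903, 0.1009], 0.72), ([0.6473, -0.001, 0.0995], 0.26)]
scene (array([ 0.59009571, -0.0269869 , -9.92861789]), np.float64(44.174922943115234))
clip [([0.5987, 0.0365, 0.1024], 0.88)]
mouth [([0.5793, 0.1186, 0.086], 0.79)]
hub [([0.585, -0.0175, 0.0998], 0.57)]
clip_bay [([0.5979, 0.0397, 0.1022], 0.69)]
peg [([0.5427, 0.0909, 0.1037], 0.55)]
```

View pics/p2_top.png

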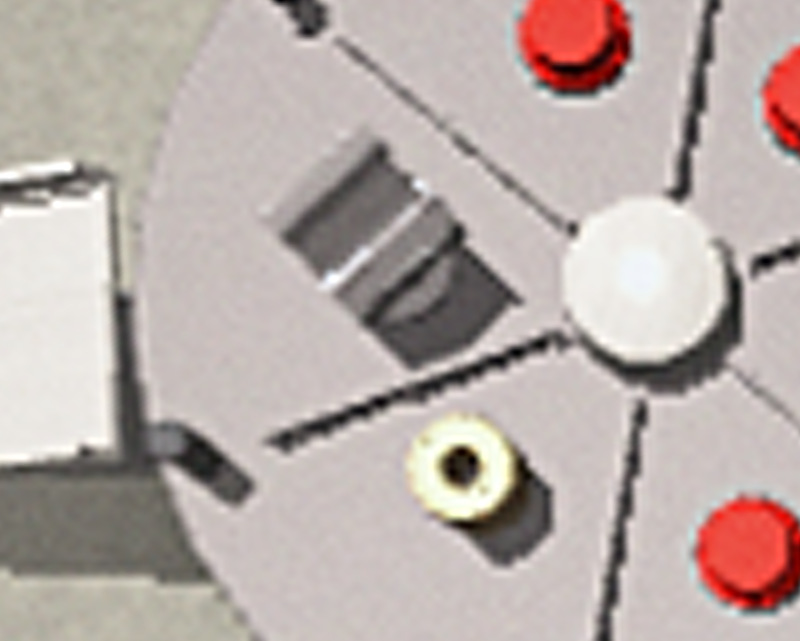

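View pics/p2_scene.png

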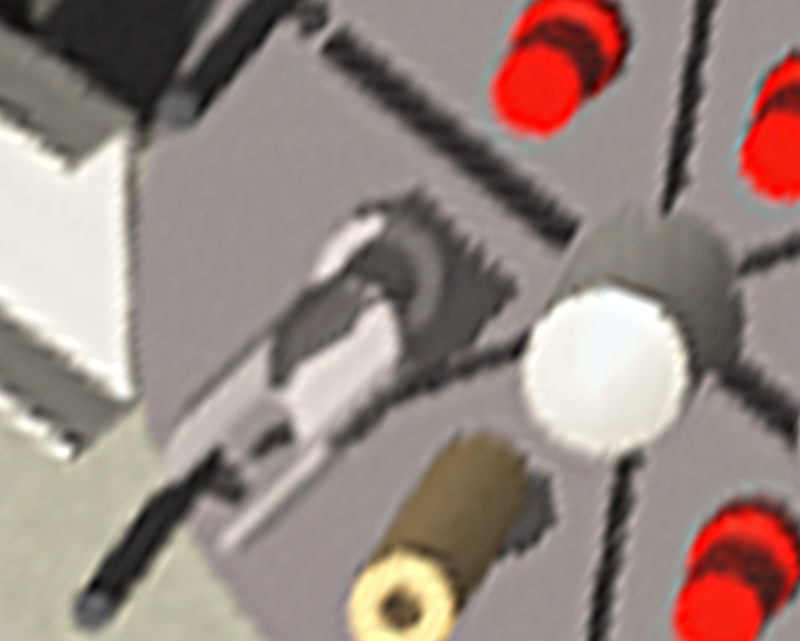

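The peg is now at 110.1°, from the peg fit and the fin lines. In the top view the clip's cradle is centred at about (367,227), which height-corrected gives a clip angle of about 81.6°. The mouth edge centre at (115,320) is at about 90.5°, so roughly 8.9° remains.

Run:
```python
from h import *
move_to(*pose(92,z=.24)); servo_line(pose(92)[0],feed=.12,force_limit=15)
arc(92,100,feed=.06); arc(100,110.2,step=6,feed=.025); s=read_state(); print(s["ft_force"],s["tcp_pos"],pose(110.2)[0])
arc(110.2,101,feed=.08); servo_line(pose(101,z=.24)[0],feed=.2)
move_to([.30,.45,.30],s["ee_rot"])
print(read_state()["time"])
for c in ("top","scene"):
    im=read_camera(c); print(c,fit(im,(.584,-.0245,-2)))
    for n in ("clip","mouth","clip_bay","hub"): print(n,[(np.round(d["at"],4).tolist(),round(d["conf"],2)) for d in spot_point(n,c)][:2])
    r=rect(im,.1,x0=.5,x1=.66,y0=-.06,y1=.14,s=4000); cv2.imwrite(f"pics/p3_{c}.png",r)
```

```text
[-0.45218072  0.39819585  0.59227615] [0.54116263 0.09191852 0.11402407] [0.54118302 0.09187313 0.114     ]
26.7167
top (array([ 0.58227766, -0.02613691, -0.74774029]), np.float64(40.217491149902344))
clip [([0.5808, 0.0453, 0.1011], 0.88)]
mouth [([0.5829, 0.111, 0.0898], 0.6)]
clip_bay [([0.5859, 0.0412, 0.099], 0.88)]
hub [([0.5844, -0.0209, 0.0977], 0.63)]
scene (array([ 0.59101161, -0.02697593, -0.86539787]), np.float64(43.2891960144043))
clip [([0.585, 0.0402, 0.1048], 0.78)]
mouth [([0.5812, 0.1179, 0.0878], 0.59), ([0.5873, 0.0408, 0.1005], 0.38)]
clip_bay [([0.5894, 0.038, 0.097], 0.76), ([0.5821, 0.1165, 0.0869], 0.62)]
hub [([0.4072, -0.3585, -0.0002], 0.71), ([0.5855, -0.0221, 0.1032], 0.65)]
```

View pics/p3_top.png

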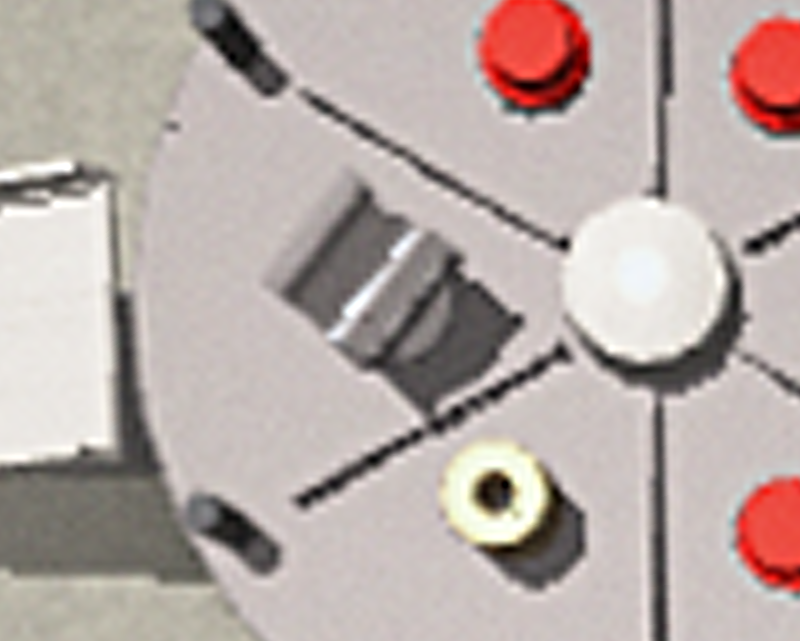

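View pics/p3_scene.png

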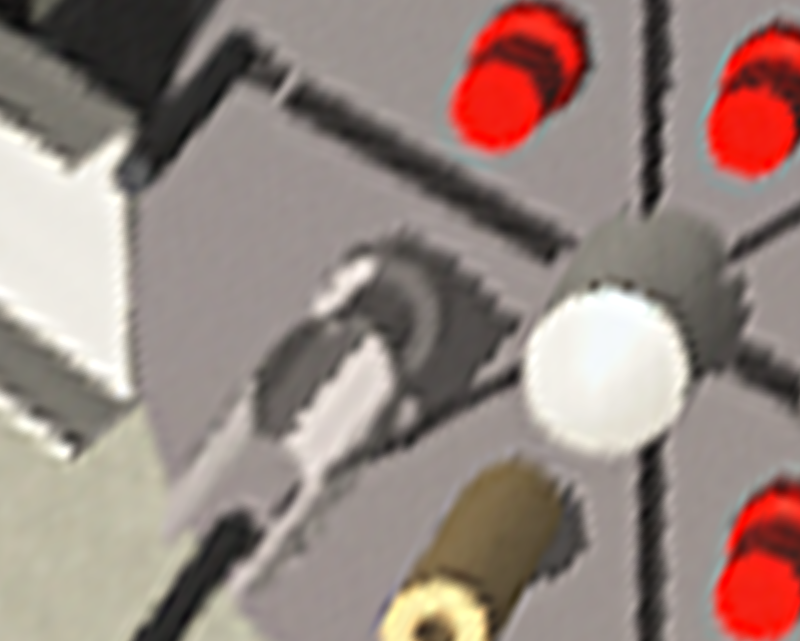

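The clip's cradle is centred at (367,271) in the top view. Height-corrected that is x ≈ 0.583, and the networks average 0.583. The hub–mouth line runs at x ≈ 0.583 there too, so the clip is centred to within about 2 mm. The parts in view are upright in their bays and the arm is clear.

```bash
python3 -c "
from cell import *
hold(0.5); print(close_job(), read_state()['time'])"
```

```text
the job is handed in; nothing more can be done
the job is handed in; nothing more can be done
```

I turned the carousel about 185° by pushing one rim peg. The mic clip now stands in front of the middle of the chute's mouth, to within about 2 mm by the camera images. The carousel is at rest, the arm is clear, and I handed the job in at about 27 s of the 64 s allowed; no verdict came back.

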